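Set the red-handled ball valve to half open

TASK

Before the leak check is logged, set the ball valve with the red handle to half open: turn the handle until its white pointer stands at the green mark of the dial, midway between shut and fully open, and let go. Leave the blue-handled valve as it is.

Things in the scene. Friction and masses are not known exactly. Their poses are not given: they have to be found in the camera images.
- red_valve: Ball valve on a stand fixed to the desk: grey base plate 124 x 84 x 8 mm, level pipe 152 mm long along the stand's x axis, black dial disc 88 mm across with its top 60 mm above the desk, red handle over it turning about the stand's upright centre axis. Origin: centre of the underside, on the desk; z up. Dial: white mark toward the stand's -y (shut), toward +x (fully open), wide green mark midway.
- red_grip (a point): Middle of the red handle, on its turning axis, 87 mm above the desk; turns with it. The handle is an upright fin 52 mm long, 12 mm thick, from 71 to 99 mm above the desk, on a round hub 22 mm across. Site axes: z up, y along the fin, x through its thickness. A white pointer 5 mm wide, 71 to 79 mm above the desk, reaches from the fin's -y end to 39 mm from the axis.
- red_handle (a joint): Opening angle of the red handle, rad. 0 = shut: fin across the pipe, pointer to the stand's -y. Grows counter-clockwise seen from above, to a stop at 1.571 = fully open: fin along the pipe, pointer to the stand's +x. Green mark: 0.785. Starts shut or a little open (0 to 0.38), turns with light friction of about 0.08 N m, stays where it is left.
- blue_pointer (a point): Tip of the white pointer of the blue handle, 38 mm from that handle's axis and 75 mm above the desk, on a second, identical valve stand with a blue handle, open by any amount. The two stands may have changed places, left and right.

How it is judged:
By the outcome, as a careful person would: the job done as asked, in the order asked, and still so for the second after the job is handed in, with the robot touching nothing.
It also fails if it takes over 32 s, if anything falls off the work surface, if the arm or the gripper's body presses on something with over 40 N, if the wrist force passes 120 N, or if a joint passes its speed limit or range.

ROBOT

A 7-joint arm with a two-finger parallel gripper is mounted at the origin on a cart in front of the work surface, level with it; the furniture and walls round the work are solid. World frame = base frame: x ahead of the robot, y to its left, z up, the work surface at z = 0. Lengths are in m, angles in rad, forces in N, time in s.
With the tool pointing down it reaches from about 0.4 to 0.85 m from the base axis. Payload 10.4 kg.
Tool frame: the origin (TCP) lies at the very end of the fingers, on their centre line; the grasp point (between the pads) lies 19 mm behind it; z points along the fingers, y is the line along which they close (so a half turn about z gives the same grasp; the last joint's range is limited). The gripper opens to 87 mm and grips with 3 to 60 N. Pads are 19 mm wide; open, the fingers measure 117 mm over their backs; the gripper's body (75 mm by 190 mm) begins 51 mm behind the grasp point.
Start: joints at [-1.215, 0.332, -0.065, 1.46, 0.022, 1.35, -0.088], TCP at [0.231, 0.581, 0.223] pointing down, gripper open.
Joint ranges: [-2.6, 2.6], [-0.5, 2.12], [-1.47, 1.34], [0.16, 2.42], [-1.27, 4.41], [0.06, 2.06], [-2.6, 2.6]. Speed limits (rad/s): [2.22, 2.22, 2.79, 2.79, 3.14, 3.14, 3.14].

INTERFACE

Orientations are given as a unit quaternion [x, y, z, w].
In Python, from bench import * gives the robot as it stands.
- The arm moves only by the tool step_arm, never from a script. Its arguments are lists of equal length, an entry for each row: "delta_pos": the shift along the world's x, y, z in units of 25 mm (1.0 is 25 mm), a list of three; "turn": the turn about the world's z in units of 0.12 rad (1.0 is 0.12 rad). In form: {"delta_pos": [[tx, ty, tz], ...], "turn": [turn, ...]}. A call has 1 to 12 rows; each row shifts and turns the commanded pose from where the row before left it; what a row does not reach is not made up. A row lasts 1/10 s, in which the tool goes at most 50 mm and 8.59 degrees, less where a joint would pass 70% of its speed; a pose out of reach is approached as far as the arm can. A call with a number of a shift or a turn outside -1 to 1 is refused whole. A call with a gripper value outside its range is refused whole. "grip" is the closure, from 0 (fully open) to 1 (shut), set as the call begins (left out, the last holds). The fingers move at their own pace and stop on an object; "newtons" is the grip in N (left out, the last holds). Time passes only in rows, so rows that do not move let the fingers close. It gives the time, the measured TCP pose, the force, the opening and the grip force at its end, in the units of the state.
- read_state(): the state, without advancing time (a new reading comes with each control period).
- camera(name): name is "side" or "top"; returns a dict with "image" (400x640x3 uint8, red, green, blue), "z_map" (400x640 float32, m along the optical axis (not along the pixel's ray), 0 where there is no reading), "mtx" (3x3 intrinsics, pixels), "dist" ([k1, k2, p1, p2, k3] as OpenCV has them; the pictures are not rectified), "view" (4x4, takes a point from world to camera coordinates). Camera axes: x right, y up, looking along -z (the intrinsics and any distortion apply to the point x, -y, -z); pixel columns grow to the right and rows downward; lengths in m; the calibration is good to about 2 mm. A picture is of the moment at which its call begins.
- close_job(): hands the job in; it is judged then, once.
The state is a dict: "time": time; "joint_positions": joint angles; "joint_vel": joint speeds; "joint_torque": joint torques, N m; "ee_pos": TCP position; "eef_rot": TCP orientation; "ft_force": force on the tool from outside, world axes, zero at the start; "torque": the same for the moment, N m; "width": finger opening in m; "grip_force": force on a finger pad.
Only numpy, scipy, OpenCV 4.12 (cv2) and the standard library are available. Lean on these libraries where they do the work, as an engineer would, in place of code of your own. Each camera call takes 0.05 s, during which the arm holds its last target. There are 200 camera calls.

## Working session

There is one attempt and no reset: what is moved stays moved. The work goes in short steps, Python scripts to look and compute and a tool call to move; the robot and the scene stay as the last step left them, time stands still between calls to the robot, and variables do not carry over. Pictures are saved under pics/ and viewed, at most 10 in all, crops included, and the job is handed in when it is done.

Besides the shell and the picture viewer there is one more tool, called after "Emit:" by a JSON object that holds its "method" and its "body", one argument or row to a line. step_arm: Moves the arm, as the interface text tells. Shifts and turns lie within -1 to 1; 1 stands for 25 mm of shift or 0.12 rad of turn. Its arguments: {"type":"object","properties":{"delta_pos":{"type":"array"},"turn":{"type":"array"},"grip":{"type":"number"},"newtons":{"type":"number"}},"required":["delta_pos","turn"]}

```bash
mkdir -p pics; cat > h.py <<'E'
from bench import *
import numpy as np, cv2
def cam(n,f):
    c=camera(n); cv2.imwrite('pics/'+f,c['image'][:,:,::-1]); return c
def ray(c,uv,z):
    uv=np.array(uv,float).reshape(-1,1,2)
    p=cv2.undistortPoints(uv,c['mtx'],c['dist'])[:,0]
    d=np.c_[p[:,0],-p[:,1],-np.ones(len(p))]
    R=c['view'][:3,:3];t=c['view'][:3,3]
    o=-R.T@t; d=d@R
    return o+d*((z-o[2])/d[:,2])[:,None]
def blobs(mask,amin=15):
    n,l,s,ce=cv2.connectedComponentsWithStats(mask.astype(np.uint8))
    return [(l==i,s[i],ce[i]) for i in range(1,n) if s[i,4]>=amin]
def masks(c):
    h=cv2.cvtColor(c['image'],cv2.COLOR_RGB2HSV).astype(int);H,S,V=h[...,0],h[...,1],h[...,2]
    return dict(red=((H<8)|(H>172))&(S>130)&(V>70),blue=(H>100)&(H<130)&(S>130)&(V>60),green=(H>40)&(H<85)&(S>100)&(V>60),white=(S<40)&(V>190))
E
python3 - <<'E'
from h import *
s=read_state();print(s['time'],s['ee_pos'],s['eef_rot'],s['width'])
for n in('top','side'):
    c=cam(n,n+'0.png'); print(n,np.round(-c['view'][:3,:3].T@c['view'][:3,3],3))
    for k,m in masks(c).items():
        for b,st,ce in blobs(m):
            if k!='white' or st[4]<800: print(k,st,ce.round(1),ray(c,ce,.099 if k in('red','blue') else .06 if k=='green' else .079).round(4))
E
```

```text
0.0 [0.23100907 0.5803243  0.22177116] [ 1.88287613e-01  9.82113682e-01 -6.95028639e-04 -9.04053359e-05] 0.08715545812645467
top [ 0.353 -0.276  0.928]
red [338 192  27  13 169] [351. 198.] [[ 0.5095 -0.3314  0.099 ]]
blue [614   5  21   4  28] [623.1   6.3] [[ 0.9504 -0.959   0.099 ]]
blue [341  44  13  23 168] [347.7  54.6] [[ 0.8083 -0.3295  0.099 ]]
blue [294  68  14  13 128] [300.   74.1] [[ 0.765  -0.2323  0.099 ]]
blue [548  76  15   8  46] [554.1  78.3] [[ 0.7627 -0.7606  0.099 ]]
blue [531  81  13  29 200] [536.2  95.1] [[ 0.7239 -0.7163  0.099 ]]
blue [534 111  24  24 118] [543.2 121.8] [[ 0.6661 -0.7244  0.099 ]]
blue [224 205  24  21 167] [235.5 215. ] [[ 0.477  -0.1121  0.099 ]]
blue [ 452  229   49   36 1205] [476.  246.1] [[ 0.4169 -0.5668  0.099 ]]
blue [  0 244  10  27 137] [  4.  254.2] [[0.3967 0.3577 0.099 ]]
blue [529 255  52  17 120] [555.2 262.8] [[ 0.3833 -0.7216  0.099 ]]
blue [584 273  13  14 103] [589.8 279.5] [[ 0.3499 -0.7906  0.099 ]]
green [357 183   7   7  32] [359.8 185.9] [[ 0.5416 -0.3521  0.06  ]]
green [252 205   7   6  35] [254.9 207.6] [[ 0.4979
[... 232 characters left out ...]
  0.099 ]]
blue [139 100  24   9 165] [150.3 103.5] [[ 1.11   -0.7438  0.099 ]]
blue [353 157  28  17 248] [367.2 165.7] [[ 0.4207 -0.4034  0.099 ]]
blue [171 177  25  12  57] [185.  179.9] [[ 0.7891 -0.2671  0.099 ]]
blue [317 231  21  27 251] [327.8 244.5] [[ 0.4717 -0.0908  0.099 ]]
green [ 84 150   9   8  22] [ 87.5 153.7] [[ 1.1274 -0.4341  0.06  ]]
white [248  94  33  31 335] [264.1 109.8] [[ 0.7632 -0.8105  0.079 ]]
white [235 113  18  23  89] [241.8 123.8] [[ 0.7938 -0.6707  0.079 ]]
white [368 160   5   7  25] [369.6 162.8] [[ 0.4158 -0.4637  0.079 ]]
white [285 300   4   9  20] [286.6 305. ] [[0.5139 0.0329 0.079 ]]
white [258 315  31  85 602] [273.1 358.9] [[0.5114 0.1246 0.079 ]]
```

View pics/top0.png

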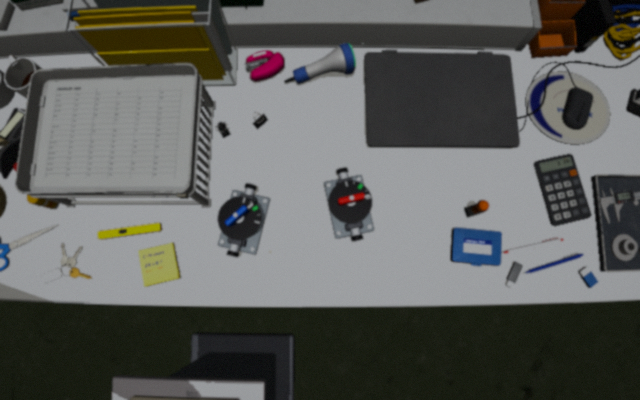

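View pics/side0.png

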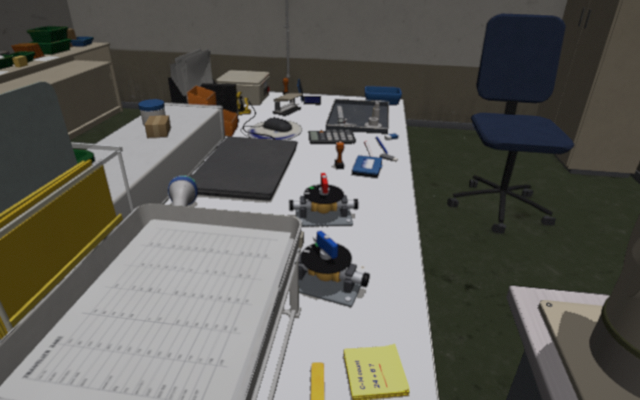

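```bash
cat >> h.py <<'E'
def valve(c,box,side=None):
    x0,y0,x1,y1=box
    def sub(m): k=np.zeros_like(m);k[y0:y1,x0:x1]=m[y0:y1,x0:x1];return k
    M=masks(c)
    r=[b for b in blobs(sub(M['red']))]; r=max(r,key=lambda b:b[1][4])
    g=blobs(sub(M['green']),8)
    v=c['image'].max(2); d=max(blobs(sub(v<45)),key=lambda b:b[1][4])
    cn=max(cv2.findContours((d[0]|r[0]).astype(np.uint8),0,1)[0],key=cv2.contourArea)
    return r,g,d,cn
E
python3 - <<'E'
from h import *
c=camera('top');im=c['image'][160:250,310:400,::-1]
cv2.imwrite('pics/crop0.png',cv2.resize(im,(600,600),interpolation=cv2.INTER_CUBIC))
r,g,d,cn=valve(c,(320,160,385,245))
ys,xs=np.nonzero(r[0]); P=ray(c,np.c_[xs,ys],.095)[:,:2]
m=P.mean(0);w,V=np.linalg.eigh(np.cov((P-m).T));a=V[:,1];t=(P-m)@a
print('red c',m,'axis deg',np.degrees(np.arctan2(a[1],a[0])),'len',np.ptp(t), np.sqrt(12*w))
G=ray(c,g[0][2],.06)[0];print('green',G)
(xc,yc),rr=cv2.minEnclosingCircle(ray(c,cn[:,0].astype(float),.06)[:,:2].astype(np.float32));print('dial',xc,yc,rr)
# heights
z=c['z_map'];yy,xx=np.mgrid[0:400:4,0:640:4]
uv=np.c_[xx.ravel(),yy.ravel()].astype(float);Z=z[uv[:,1].astype(int),uv[:,0].astype(int)]
p=cv2.undistortPoints(uv.reshape(-1,1,2),c['mtx'],c['dist'])[:,0]
pc=np.c_[p[:,0],-p[:,1],-np.ones(len(p))]*Z[:,None]
W=(pc-c['view'][:3,3])@c['view'][:3,:3];W=W[Z>0]
for y in np.arange(-.5,.6,.1):
    print(round(y,1),[round(float(W[(abs(W[:,1]-y)<.05)&(abs(W[:,0]-x)<.05),2].max(initial=-1)),2) for x in np.arange(.2,.9,.1)])
E
```

```text
red c [ 0.51031301 -0.33168913] axis deg 104.17150167223174 len 0.05269009991181575 [0.01435886 0.05473717]
green [ 0.54127951 -0.3521081   0.06      ]
dial 0.5101589560508728 -0.3297901451587677 0.04364593327045441
-0.5 [-0.73, 0.0, 0.01, 0.01, 0.03, 0.03, 0.03]
-0.4 [-0.73, 0.0, 0.04, 0.1, 0.03, 0.03, 0.03]
-0.3 [-0.73, 0.0, 0.04, 0.1, 0.05, 0.0, 0.07]
-0.2 [-0.02, 0.0, 0.0, 0.06, 0.0, 0.0, 0.04]
-0.1 [-0.0, 0.0, 0.06, 0.1, 0.04, 0.02, 0.25]
-0.0 [0.0, 0.0, 0.02, 0.18, 0.18, 0.18, 0.25]
0.1 [-0.01, 0.01, 0.01, 0.18, 0.16, 0.18, 0.25]
0.2 [-0.01, 0.0, 0.01, 0.18, 0.16, 0.18, 0.25]
0.3 [-0.73, 0.0, 0.01, 0.18, 0.18, 0.18, 0.09]
0.4 [-0.73, 0.0, 0.01, 0.02, 0.06, 0.06, 0.09]
0.5 [-0.73, -0.74, -1.0, 0.01, 0.01, 0.04, 0.06]
```

View pics/crop0.png

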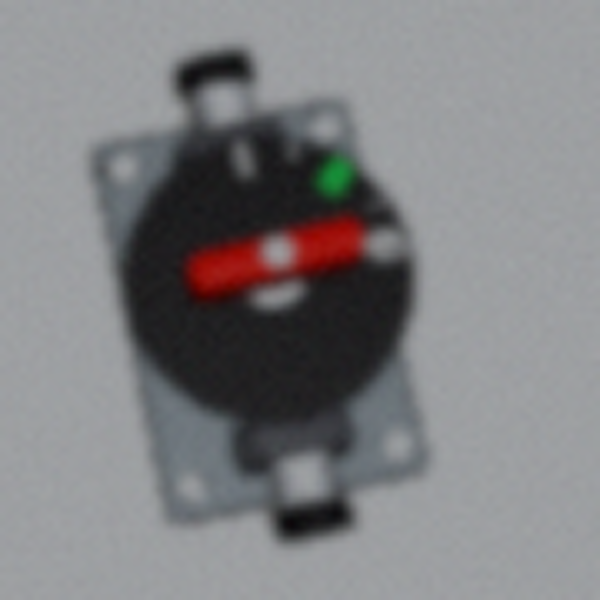

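The top view shows the red valve at about pixel (351, 200), with its pointer to the right at (367, 197), shut. The green mark is at (360, 186). The pipe tilts about 13° left of vertical, so the handle needs about 43° counter-clockwise. The blue valve is at (240, 215).

Emit:
{"method": "step_arm", "body": {
  "delta_pos": [
    [0.6,-1,0.1],
    [0.6,-1,0.1],
    [0.6,-1,0.1],
    [0.6,-1,0.1],
    [0.6,-1,0.1],
    [0.6,-1,0.1],
    [0.6,-1,0.1],
    [0.6,-1,0.1],
    [0.6,-1,0.1],
    [0.6,-1,0.1],
    [0.6,-1,0.1],
    [0.6,-1,0.1]
  ],
  "turn": [-0.2,-0.2,-0.2,-0.2,-0.2,-0.2,-0.2,-0.2,-0.2,-0.2,-0.2,-0.2],
  "grip": 0
}}

```text
time: 1.35
ee_pos: [0.4121, 0.2786, 0.2528]
eef_rot: [0.328, 0.945, 0.0, 0.0]
ft_force: [0.4, -0.3, 0.2]
width: 0.087
grip_force: 0.0
```

Emit:
{"method": "step_arm", "body": {
  "delta_pos": [
    [0.1,-1,0],
    [0.1,-1,0],
    [0.1,-1,0],
    [0.1,-1,0],
    [0.1,-1,0],
    [0.1,-1,0],
    [0.1,-1,0],
    [0.1,-1,0],
    [0.1,-1,0],
    [0.1,-1,0],
    [0.1,-1,0],
    [0.1,-1,0]
  ],
  "turn": [-0.2,-0.2,-0.2,-0.2,-0.2,-0.2,-0.2,-0.2,-0.2,-0.2,-0.2,-0.2]
}}

```text
time: 2.55
ee_pos: [0.4412, -0.0214, 0.2526]
eef_rot: [0.46, 0.888, 0.0, 0.0]
ft_force: [0.3, -0.6, 0.2]
width: 0.0872
grip_force: 0.0
```

Emit:
{"method": "step_arm", "body": {
  "delta_pos": [
    [0.2,-0.9,0],
    [0.2,-0.9,0],
    [0.2,-0.9,0],
    [0.2,-0.9,0],
    [0.2,-0.9,0],
    [0.2,-0.9,0],
    [0.2,-0.9,0],
    [0.2,-0.9,0],
    [0.2,-0.9,0],
    [0.2,-0.9,0],
    [0.2,-0.9,0],
    [0,0,0]
  ],
  "turn": [-0.2,-0.2,-0.2,-0.2,-0.2,-0.2,-0.2,-0.2,-0.2,-0.2,-0.2,-0.2]
}}

```text
time: 3.75
ee_pos: [0.4951, -0.2708, 0.2525]
eef_rot: [0.584, 0.811, -0.001, 0.0]
ft_force: [-0.6, 0.6, -0.1]
width: 0.0869
grip_force: 0.0
```

Emit:
{"method": "step_arm", "body": {
  "delta_pos": [
    [0.15,-0.6,0],
    [0.15,-0.6,0],
    [0.15,-0.6,0],
    [0.15,-0.6,0],
    [0,0,-0.8],
    [0,0,-0.8],
    [0,0,-0.8],
    [0,0,-0.8],
    [0,0,-0.8],
    [0,0,-0.8],
    [0,0,0]
  ],
  "turn": [-0.15,-0.15,-0.15,-0.15,0,0,0,0,0,0,0]
}}

```text
time: 4.85
ee_pos: [0.5097, -0.3257, 0.1302]
eef_rot: [0.611, 0.792, -0.001, -0.002]
ft_force: [0.4, 0.7, 0.7]
width: 0.0869
grip_force: 0.0
```

```bash
python3 - <<'E'
from h import *
c=cam('side','x.png');cv2.imwrite('pics/side1.png',cv2.resize(c['image'][80:280,200:460,::-1],(780,600),interpolation=cv2.INTER_CUBIC))
E
```

```text
(no output)
```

View pics/side1.png

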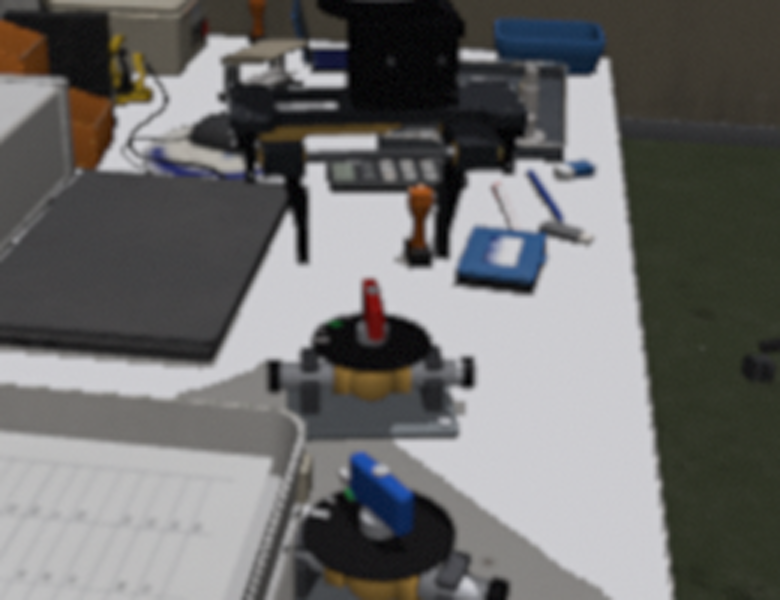

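The fingers straddle the red fin: they are at x≈302 and 443 in the crop, with the fin at 372. I'll go down and grip.

Emit:
{"method": "step_arm", "body": {
  "delta_pos": [
    [0,-0.1,-0.4],
    [0,-0.1,-0.4],
    [0,0,-0.4],
    [0,0,-0.4],
    [0,0,-0.3],
    [0,0,-0.3],
    [0,0,0],
    [0,0,0]
  ],
  "turn": [0,0,0,0,0,0,0,0]
}}

```text
time: 5.7
ee_pos: [0.5112, -0.3318, 0.0776]
eef_rot: [0.611, 0.792, -0.0, 0.0]
ft_force: [0.3, -0.4, 0.3]
width: 0.087
grip_force: 0.0
```

Emit:
{"method": "step_arm", "body": {
  "delta_pos": [
    [0,0,0],
    [0,0,0],
    [0,0,0],
    [0,0,0],
    [0,0,0],
    [0,0,0],
    [0,0,0],
    [0,0,0],
    [0,0,0],
    [0,0,0]
  ],
  "turn": [0,0,0,0,0,0,0,0,0,0],
  "grip": 1,
  "newtons": 20
}}

```text
time: 6.7
ee_pos: [0.5108, -0.3319, 0.0775]
eef_rot: [0.611, 0.792, -0.0, -0.0]
ft_force: [-14.9, -2.7, 5.8]
width: 0.0148
grip_force: 8.3
```

```bash
python3 - <<'E'
from h import *
s=read_state();q=s['eef_rot'];print(s['ft_force'],s['torque'],s['width'],'y heading',2*np.degrees(np.arctan2(q[1],q[0]))-90,s['joint_positions'])
# stand yaw from the first picture: bolts on plate (z .008) and ticks
c=camera('top');im=cv2.imread('pics/top0.png')[:,:,::-1]
up=lambda u,v:(310+u*.15-.5,160+v*.15-.5)
def hd(a,b,z):
    A,B=ray(c,[up(*a),up(*b)],z)[:,:2];return np.degrees(np.arctan2(*(B-A)[::-1])),np.linalg.norm(B-A)
print('bolts L',hd((190,487),(124,166),.008),'R',hd((399,446),(325,125),.008))
print('bolts bottom (-90..)',hd((190,487),(399,446),.008),'top',hd((124,166),(325,125),.008))
print('pipe',hd((314,515),(214,75),.035))
A=ray(c,[up(190,487),up(124,166),up(399,446),up(325,125)],.008).mean(0);print('centre',A)
for n,p in dict(open=(243,160),green=(335,176)).items():
    d=ray(c,[up(*p)],.06)[0]-A;print(n,np.degrees(np.arctan2(d[1],d[0])),np.hypot(d[0],d[1]))
E
```

```text
[-14.94808866  -2.67115962   5.77828979] [-0.90039461  3.58005902 -0.12051324] 0.014761267890935416 y heading 14.664664004963527 [-0.07534938  0.50736605  0.74699596  1.70053297 -0.38198666  1.08579609
  1.0463281 ]
bolts L (np.float64(11.14618008451628), np.float64(0.10452774229128121)) R (np.float64(11.795059944032728), np.float64(0.10533791039634119))
bolts bottom (-90..) (np.float64(-78.99046996136524), np.float64(0.06677354951276367)) top (np.float64(-78.29105462665547), np.float64(0.06558358731104863))
pipe (np.float64(11.943609911713308), np.float64(0.14007302845194666))
centre [ 0.51143128 -0.33189604  0.008     ]
open 12.104970738669595 0.0358698507789564
green -33.64921464374346 0.03618415972969199
```

Emit:
{"method": "step_arm", "body": {
  "delta_pos": [
    [-0.06,-0.015,0],
    [0,0,0],
    [0,0,0],
    [0,0,0]
  ],
  "turn": [0,0,0,0]
}}

```text
time: 7.15
ee_pos: [0.5091, -0.3324, 0.0775]
eef_rot: [0.611, 0.791, -0.0, -0.0]
ft_force: [-3.6, -0.6, 1.5]
width: 0.0119
grip_force: 20.0
```

Emit:
{"method": "step_arm", "body": {
  "delta_pos": [
    [-0.02,0,0],
    [0,0,0],
    [0,0,0],
    [0,0,0],
    [0,0,0],
    [0,0,0],
    [0,0,0],
    [0,0,0],
    [0,0,0],
    [0,0,0],
    [0,0,0],
    [0,0,0]
  ],
  "turn": [0.61,0.61,0.61,0.61,0.61,0.61,0.61,0.61,0.61,0.61,0,0]
}}

```text
time: 8.35
ee_pos: [0.5085, -0.3328, 0.0775]
eef_rot: [0.289, 0.957, -0.0, -0.0]
ft_force: [-4.2, -2.5, 1.3]
width: 0.0118
grip_force: 20.0
```

```bash
python3 - <<'E'
from h import *
s=read_state();q=s['eef_rot'];print(s['ft_force'],s['torque'],s['width'],'y heading',2*np.degrees(np.arctan2(q[1],q[0]))-90)
E
```

```text
[-4.23298113 -2.51320875  1.2603774 ] [-0.69406106  1.14104438  0.13038738] 0.011791648288752074 y heading 56.45310886048111
```

Emit:
{"method": "step_arm", "body": {
  "delta_pos": [
    [0,0,0],
    [0,0,0],
    [0,0,0],
    [0,0,0],
    [0,0,0],
    [0,0,0],
    [0,0,0],
    [0,0,0]
  ],
  "turn": [0,0,0,0,0,0,0,0],
  "grip": 0
}}

```text
time: 9.15
ee_pos: [0.5091, -0.3322, 0.0776]
eef_rot: [0.287, 0.958, 0.0, 0.0]
ft_force: [-1.0, -1.1, 0.1]
width: 0.068
grip_force: 0.0
```

Emit:
{"method": "step_arm", "body": {
  "delta_pos": [
    [0,0,0.4],
    [0,0,0.8],
    [0,0,1],
    [0,0,1],
    [0,0,1],
    [0,0,1],
    [0,0,1],
    [0,0,1],
    [0,0.5,0],
    [-0.2,1,0],
    [-0.2,1,0],
    [-0.2,1,0]
  ],
  "turn": [0,0,0,0,0,0,0,0,0,0,0,0]
}}

```text
time: 10.35
ee_pos: [0.4936, -0.2434, 0.2575]
eef_rot: [0.287, 0.958, 0.0, -0.0]
ft_force: [-0.2, -0.0, 0.5]
width: 0.0872
grip_force: 0.0
```

Emit:
{"method": "step_arm", "body": {
  "delta_pos": [
    [-0.2,1,0],
    [-0.2,1,0],
    [-0.2,1,0],
    [-0.2,1,0],
    [-0.2,1,0],
    [-0.2,1,0],
    [-0.2,1,0],
    [-0.2,1,0],
    [-0.2,1,0],
    [0,0.5,0],
    [0,0,0]
  ],
  "turn": [0,0,0,0,0,0,0,0,0,0,0]
}}

```text
time: 11.45
ee_pos: [0.4491, -0.0058, 0.2576]
eef_rot: [0.286, 0.958, 0.0, 0.0]
ft_force: [-0.2, -0.6, 0.3]
width: 0.087
grip_force: 0.0
```

```bash
python3 - <<'E'
from h import *
c=cam('top','x2.png');im=c['image'][160:250,310:400,::-1]
cv2.imwrite('pics/crop2.png',cv2.resize(im,(600,600),interpolation=cv2.INTER_CUBIC))
r,g,d,cn=valve(c,(320,160,385,245))
ys,xs=np.nonzero(r[0]); P=ray(c,np.c_[xs,ys],.095)[:,:2]
m=P.mean(0);w,V=np.linalg.eigh(np.cov((P-m).T));a=V[:,1]
print('red c',m,'axis',np.degrees(np.arctan2(a[1],a[0])),np.sqrt(12*w))
E
```

```text
red c [ 0.49741696 -0.323276  ] axis 145.51589195151996 [0.01310457 0.02261836]
```

View pics/crop2.png

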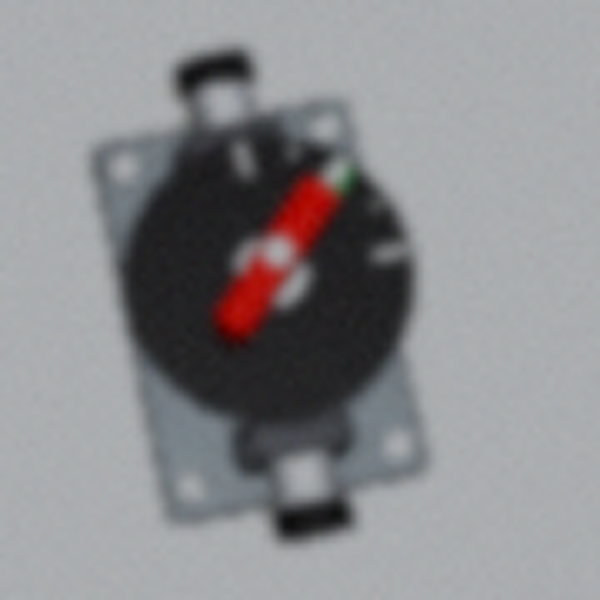

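```bash
python3 - <<'E'
from h import *
c=camera('top')
M=masks(c)
k=np.zeros((400,640),bool);k[175:225,335:370]=1
def ax(m,z):
    ys,xs=np.nonzero(m);P=ray(c,np.c_[xs,ys],z)[:,:2];q=P.mean(0);w,V=np.linalg.eigh(np.cov((P-q).T));a=V[:,1];a=a*np.sign(a[0])
    return q,np.degrees(np.arctan2(a[1],a[0])),np.sqrt(12*w)
print('after',ax(M['red']&k,.095))
im=cv2.imread('pics/top0.png')[:,:,::-1];M0=masks(dict(image=np.ascontiguousarray(im)))
print('before',ax(M0['red']&k,.095))
up=lambda u,v:(310+u*.15-.5,160+v*.15-.5)
# shut/open dial ticks, pointer tip, fin-top screw (axis)
p=lambda u,v,z:ray(c,[up(u,v)],z)[0][:2]
for n,A in dict(bolts=np.array([.5114,-.3319]),screw=p(277,250,.1)).items():
    h=lambda q:round(float(np.degrees(np.arctan2(*(q-A)[::-1]))),1)
    print(n,A,'shut',h(p(390,251,.06)),'open',h(p(243,160,.06)),'green0',h(p(335,176,.06)),'pointer',h(p(341,172,.079)))
b=blobs(M['blue'][190:235,215:265]);b0=blobs(M0['blue'][190:235,215:265]);print([x[2] for x in b],[x[2] for x in b0])
E
```

```text
after (array([ 0.51015067, -0.33159585]), np.float64(-33.20561865703523), array([0.01396898, 0.05746368]))
before (array([ 0.51024414, -0.33171113]), np.float64(-75.40554590951997), array([0.01435043, 0.05471526]))
bolts [ 0.5114 -0.3319] shut -78.7 open 12.1 green0 -33.6 pointer -36.5
screw [ 0.51131739 -0.33155203] shut -78.7 open 11.5 green0 -34.0 pointer -36.9
[array([21.49056604, 24.3836478 ])] [array([20.49101796, 25.04790419])]
```

The fin now points at -33.2°, and the green mark is at about -33.5°. The picture shows the pointer over the mark at crop (341, 172). The arm is clear and the blue valve wasn't touched.

```bash
python3 -c "
from bench import *
print(close_job())"
```

```text
the job is handed in; nothing more can be done
None
```

The red valve's pointer stands at the green half-open mark (within about 1° by camera), the handle is released, the blue valve wasn't touched, and the job was handed in about 11.5 s into the 32 s limit.

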